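# Fetch the standard jar from behind the reagent bottles and weigh it

## Robot

A 6-joint arm with a two-finger parallel gripper is mounted at the origin on the work surface. World frame = base frame: x ahead of the robot, y to its left, z up, the work surface at z = 0. Lengths are in m, angles in degrees, forces in N, time in s.
With the tool pointing down it reaches from about 0.35 to 0.925 m from the base axis. Payload 6.4 kg.
Tool frame: the origin (TCP) lies midway between the tips of the shut fingers; the grasp point (between the pads) lies pinch_z behind it (pinch_z is the distance from the TCP to the grasp point, in m); z points along the fingers, y is the line along which they close (so a half turn about z gives the same grasp; the last joint's range is limited). The gripper opens to 94 mm and grips with 3 to 60 N. Pads are 16 mm wide; open, the fingers measure 119 mm over their backs; the gripper's body (75 mm by 177 mm) begins 78 mm behind the grasp point.
Start: joints at [-82.225, 14.043, 89.255, -0, 76.702, -9.975], TCP at [0.198, -0.619, 0.17] pointing down, gripper open.
Joint ranges: [-179.41, 179.41], [-58.25, 129.5], [7.25, 145.43], [-54.29, 234.29], [11.92, 165.04], [-157.13, 157.13]. Speed limits (degrees/s): [147.25, 147.25, 180, 180, 180, 180].

## Interface

Orientations are given as [roll, pitch, yaw] about the fixed x, y, z axes, in that order (R = Rz(yaw) Ry(pitch) Rx(roll)).
In Python, from workcell import * gives the robot as it stands.
- The arm moves only by the tool servo_tool, never from a script. Its argument "targets" is a list of rows, each a list of 2 entries, a list of its own where there are three numbers: the shift along the tool's x, y, z in m, then the turn, a rotation vector about the tool's x, y, z in rad. In form: [[[x, y, z], [ax, ay, az]], ...]. A call has 1 to 10 rows; each row shifts and turns the commanded pose from where the row before left it, along the tool's axes as they then stand; what a row does not reach is not made up. A row lasts 1/8 s, in which the tool goes at most 62.5 mm and 10.7 degrees, less where a joint would pass 70% of its speed; a pose out of reach is approached as far as the arm can. A call is refused whole if a number of a shift passes 0.0625 or a number of a turn 0.188, either way. A call with a gripper value outside its range is refused whole. "gripper" is the finger opening in m, from 0 to 0.094, set as the call begins (left out, the last holds). The fingers move at their own pace and stop on an object; "squeeze" is the grip in N (left out, the last holds). Time passes only in rows, so rows that do not move let the fingers close. It gives the time, the measured TCP pose, the force, the opening and the grip force at its end, in the units of the state.
- state(): the state, without advancing time (a new reading comes with each control period).
- grab_frame(name): name is "scene" or "side" or "wrist"; returns a dict with "frame" (480x640x3 uint8, red, green, blue), "camera_matrix" (3x3 intrinsics, pixels), "extrinsics" (4x4, takes a point from camera to world coordinates); the wrist camera has in their place "hand_eye" (4x4, takes a point from camera to tool coordinates, whose origin is the TCP and whose axes are the flange's). Camera axes: x right, y up, looking along -z (the intrinsics and any distortion apply to the point x, -y, -z); pixel columns grow to the right and rows downward; lengths in m; the calibration is good to about 2 mm. A picture is of the moment at which its call begins: read the wrist's pose just before it. There is no depth.
- hand_in(): hands the job in; it is judged then, once.
The state is a dict: "t": time; "joints": joint angles; "joint_velocities": joint speeds; "tau": joint torques, N m; "ee_pos": TCP position; "tool_rot": TCP orientation; "contact_force": force on the tool from outside, world axes, zero at the start; "wrist_torque": the same for the moment, N m; "grip_width": opening from 0.0 (shut) to 1.0 (fully open); "grip_force": force on a finger pad.
Only numpy, scipy, OpenCV 4.12 (cv2) and the standard library are available. Lean on these libraries where they do the work, as an engineer would, in place of code of your own. Each camera call takes 0.05 s, during which the arm holds its last target. There are 200 camera calls.

## Task

The yellow-lidded jar in the grey bottle caddy stands behind the red-capped and the blue-capped bottle: first clear both bottles to the white side tray and stand them there, then set the yellow jar on the middle of the balance pan, and then put each bottle back upright on the middle of the caddy disc of its own colour. Leave the green-lidded jar and the purple vial rack where they are.

Things in the scene. Friction and masses are not known exactly. Their poses are not given: they have to be found in the camera images.
- red_bottle: Amber glass reagent bottle with red cap, 145 mm tall: round body 60 mm in diameter up to 88 mm, shoulder narrowing to a 32 mm neck at 108 mm, then the smooth round screw cap, 40 mm in diameter, from 116 to 145 mm (a good grip from above, or the body). About 0.2 to 0.4 kg. Origin: centre of its underside, z up. At the start it stands on the disc of its own colour.
- blue_bottle: Clear glass reagent bottle with blue cap, 145 mm tall: round body 60 mm in diameter up to 88 mm, shoulder narrowing to a 32 mm neck at 108 mm, then the smooth round screw cap, 40 mm in diameter, from 116 to 145 mm (a good grip from above, or the body). About 0.2 to 0.4 kg. Origin: centre of its underside, z up. At the start it stands on the disc of its own colour.
- yellow_jar: Short white jar with a yellow lid, 45 mm tall, 50 mm in diameter (lid 52 mm, from 30 to 45 mm); about 0.1 kg. Origin: centre of its underside, z up. It starts on the caddy floor in the back row, its centre 63 mm from each bottle's, centrally behind the two bottles, which are taller and would be hit by a gripper reaching down for it.
- green_jar: Jar of the same make and size with a green lid, standing on the caddy floor in the back row, its centre 95 mm to the side of the yellow jar's. Not to be moved. Origin: centre of its underside.
- red_disc: Fixed red round disc, 74 mm in diameter and 4 mm thick, on the caddy floor in the front row: the red-capped bottle's place. Origin: centre of its underside, on the caddy floor 5 mm above the bench; z up, x points from the front row to the back row of the caddy. The grey caddy is an open tray 160 x 240 mm with a rim 18 mm high.
- blue_disc: Fixed blue round disc, 74 mm in diameter and 4 mm thick, beside the red one, 80 mm centre to centre: the blue-capped bottle's place. Origin: centre of its underside, on the caddy floor 5 mm above the bench; axes as for the red disc.
- tray: White shallow side tray, fixed, 170 mm (its x) by 270 mm (its y) outside, walls and floor 4 mm thick, rim 14 mm high. Origin: centre of its underside, on the bench. The vial rack takes up its +y end; from y = -130 mm to about +65 mm its floor is free.
- vial_rack: Purple vial rack with white and blue vial caps, 100 mm (along the tray's x) by 45 mm, 34 mm tall, standing at the +y end of the side tray. Not to be moved. Origin: centre of its underside.
- pan (a point): Centre of the top face of the balance's round steel pan, 104 mm in diameter, 60 mm above the bench; z up, fixed. The balance is a grey box 170 x 200 mm with a dark display panel in front of the pan; the housing's top is 46 mm above the bench.

How it is judged:
By the outcome, as a careful person would: the job done as asked, in the order asked, and still so for the second after the job is handed in, with the robot touching nothing.
It also fails if it takes over 144 s, if anything falls off the work surface, if the arm or the gripper's body presses on something with over 40 N, if the wrist force passes 120 N, or if a joint passes its speed limit or range.

## Working session

There is one attempt and no reset: what is moved stays moved. The work goes in short steps, Python scripts to look and compute and a tool call to move; the robot and the scene stay as the last step left them, time stands still between calls to the robot, and variables do not carry over. Pictures are saved under pics/ and viewed, at most 14 in all, crops included, and the job is handed in when it is done.

Besides the shell and the picture viewer there is one more tool, called after "Call:" by a JSON object that holds its "fn" and its "kwargs", one argument or row to a line. servo_tool: Moves the arm, as the interface text tells. Its arguments: {"type":"object","properties":{"targets":{"type":"array","items":{"type":"array"}},"gripper":{"type":"number"},"squeeze":{"type":"number"}},"required":["targets"]}

```bash
mkdir -p pics; ls
python3 - <<'E'
from workcell import *
import cv2
print(state())
try: print(pinch_z)
except Exception as e: print(e)
for n in ("scene","side"):
    f=grab_frame(n); cv2.imwrite(f"pics/{n}0.png",f["frame"][:,:,::-1]); print(n,f["camera_matrix"],f["extrinsics"],[k for k in f])
E
```

```text
pics
{'t': 0.0, 'joints': array([-8.22252143e+01,  1.40845620e+01,  8.93260188e+01, -1.19842134e-04,
        7.67015475e+01, -9.97404317e+00]), 'joint_velocities': array([ 0.01694799,  0.00891889, -0.10735367, -0.01323641,  0.01382446,
        0.00402186]), 'tau': array([-4.32621721e-05, -4.15838885e+01, -3.14599121e+01,  6.85085566e-02,
        3.32945050e-02, -1.33389231e-04]), 'ee_pos': array([ 0.1980729 , -0.61836948,  0.1693301 ]), 'tool_rot': array([-1.79889546e+02, -1.93060202e-02,  1.77488379e+01]), 'contact_force': array([ 0.31741621,  0.17827242, -0.41190445]), 'wrist_torque': array([-0.00576456,  0.05677898,  0.06782163]), 'grip_force': 0.0, 'grip_width': 0.9999638880252837}
0.0188
scene [[504.717145     0.         323.11182424]
 [  0.         504.717145   243.50072423]
 [  0.           0.           1.        ]] [[ 0.15919537 -0.7587887   0.63158256  1.25625652]
 [ 0.98722878  0.12625136 -0.09715935 -0.10214224]
 [-0.00601474  0.6389838   0.76919668  1.00182581]
 [ 0.          0.          0.          1.        ]] ['frame', 'camera_matrix', 'extrinsics']
side [[447.14609835   0.         321.45769102]
 [  0.         447.14609835 231.07800165]
 [  0.           0.           1.        ]] [[-0.88844698  0.3446277  -0.30313974  0.23087093]
 [-0.45867097 -0.69085137  0.55887863  0.54982771]
 [-0.01681945  0.63557543  0.77185554  0.79594123]
 [ 0.          0.          0.          1.        ]] ['frame', 'camera_matrix', 'extrinsics']
```

View pics/scene0.png

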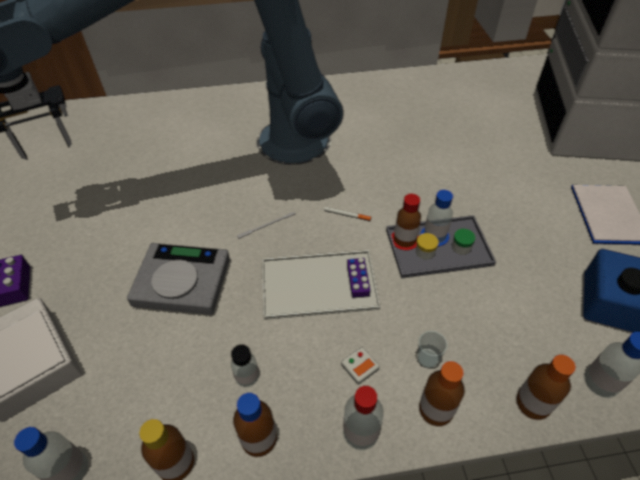

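View pics/side0.png

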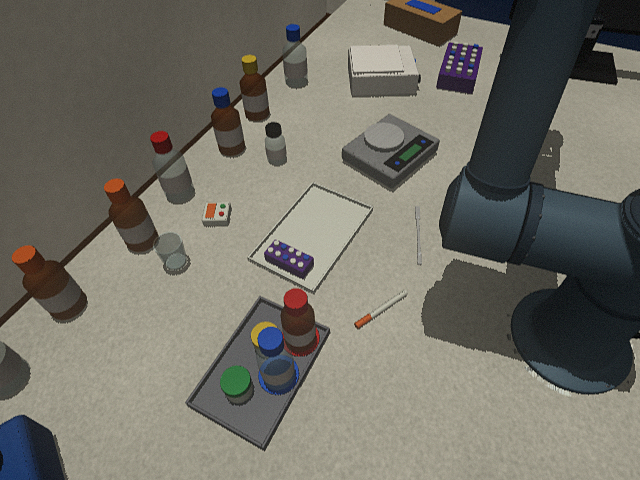

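Scene view: the red cap is at (411,202), blue cap (444,197), yellow lid (428,242), green lid (464,238), pan (174,279), tray corners about (265,255), (374,253), (377,309) and (267,317). The side view agrees. Next I'll turn these pixels into positions.

```bash
cat > h.py <<'E'
from workcell import *
import numpy as np, cv2
from scipy.spatial.transform import Rotation as R
def pose(s=None):
    s=s or state(); T=np.eye(4); T[:3,:3]=R.from_euler('xyz',s["tool_rot"],degrees=True).as_matrix(); T[:3,3]=s["ee_pos"]; return T
def grab(n):
    T=pose() if n=="wrist" else None
    f=grab_frame(n); E=f["extrinsics"] if n!="wrist" else T@f["hand_eye"]
    return f["frame"],f["camera_matrix"],E
def back(uv,z,K,E):
    uv=np.atleast_2d(uv).astype(float)
    d=np.c_[(uv[:,0]-K[0,2])/K[0,0],-(uv[:,1]-K[1,2])/K[1,1],-np.ones(len(uv))]@E[:3,:3].T
    return E[:3,3]+d*((z-E[2,3])/d[:,2])[:,None]
def proj(P,K,E):
    p=(np.atleast_2d(P)-E[:3,3])@E[:3,:3]
    return np.c_[K[0,2]-K[0,0]*p[:,0]/p[:,2], K[1,2]+K[1,1]*p[:,1]/p[:,2]]
def blob(img,lo,hi,box,smin=120,vmin=60):
    hsv=cv2.cvtColor(img,cv2.COLOR_RGB2HSV); h,s,v=[hsv[:,:,i].astype(int) for i in range(3)]
    m=((h>=lo)&(h<=hi) if lo<=hi else (h>=lo)|(h<=hi))&(s>smin)&(v>vmin)
    b=np.zeros_like(m); x0,y0,x1,y1=box; b[y0:y1,x0:x1]=1; return (m&b)
E
python3 - <<'E'
from h import *
f,K,E=grab("scene"); g,K2,E2=grab("side")
def p(n,uv,z,K=K,E=E): print(n,back(uv,z,K,E).round(3)[:,:2].tolist())
p("red scene",(411,200),.154);p("red side",(295,298),.154,K2,E2)
p("blue scene",(444,195),.154);p("blue side",(271,336),.154,K2,E2)
p("yel scene",(428,241),.05);p("yel side",(265,331),.05,K2,E2)
p("grn scene",(464,237),.05);p("grn side",(236,379),.05,K2,E2)
p("pan scene",(174,279),.06);p("pan side",(384,137),.06,K2,E2)
p("tray scene",[(265,255),(374,253),(377,309),(267,317)],.014)
p("tray side",[(314,185),(372,211),(314,290),(249,259)],.014,K2,E2)
p("rack",(358,275),.034); p("rack side",(290,255),.034,K2,E2)
p("caddy",[(387,223),(476,218),(493,266),(403,275)],.018)
p("caddy side",[(262,298),(329,329),(264,446),(187,403)],.018,K2,E2)
a=cv2.resize(f[170:330,120:500],None,fx=2,fy=2,interpolation=3);b=cv2.resize(g[280:460,170:350],None,fx=3,fy=3,interpolation=3)
cv2.imwrite("pics/z1.png",b[:,:,::-1])
cv2.imwrite("pics/z2.png",cv2.resize(f[180:285,375:505],None,fx=5,fy=5,interpolation=3)[:,:,::-1])
E
```

```text
red scene [[0.463, 0.23]]
red side [[0.456, 0.232]]
blue scene [[0.46, 0.311]]
blue side [[0.456, 0.309]]
yel scene [[0.509, 0.274]]
yel side [[0.508, 0.266]]
grn scene [[0.511, 0.365]]
grn side [[0.504, 0.365]]
pan scene [[0.531, -0.338]]
pan side [[0.52, -0.333]]
tray scene [[0.458, -0.127], [0.497, 0.143], [0.658, 0.114], [0.639, -0.138]]
tray side [[0.622, -0.139], [0.46, -0.124], [0.48, 0.129], [0.642, 0.123]]
rack [[0.571, 0.086]]
rack side [[0.56, 0.086]]
caddy [[0.407, 0.198], [0.428, 0.434], [0.587, 0.419], [0.577, 0.196]]
caddy side [[0.563, 0.195], [0.412, 0.195], [0.413, 0.428], [0.568, 0.43]]
```

Call:
{"fn": "servo_tool", "kwargs": {
  "targets": [
    [[0, 0, -0.026], [0, 0, -0.18]],
    [[0, 0, -0.026], [0, 0, -0.18]],
    [[0, 0, -0.026], [0, 0, -0.18]],
    [[0, 0, -0.026], [0, 0, -0.18]],
    [[0, 0, -0.026], [0, 0, -0.18]],
    [[0, 0, -0.026], [0, 0, -0.18]],
    [[0, 0, -0.026], [0, 0, -0.18]],
    [[0.04, 0.04, 0], [0, 0, 0]],
    [[0.05, 0.04, 0], [0, 0, 0]],
    [[0.05, 0.04, 0], [0, 0, 0]]
  ]
}}

```text
t: 1.45
ee_pos: [0.3173, -0.48, 0.3521]
tool_rot: [180.0, -0.0, 89.9]
contact_force: [-0.1, -0.7, -0.4]
grip_width: 1.001
grip_force: 0.0
```

View pics/z1.png

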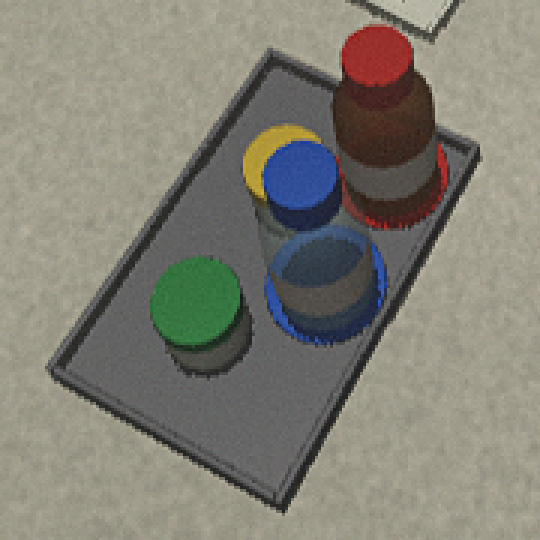

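```bash
python3 -c "
from h import *
print(state()['ee_pos'],state()['tool_rot']);print(grab_frame('wrist')['hand_eye'].round(3))"
```

```text
[ 0.31725678 -0.48002207  0.35214998] [ 1.79995249e+02 -2.24066956e-02  8.99033972e+01]
[[-0.     0.963  0.269  0.078]
 [ 1.    -0.     0.001 -0.   ]
 [ 0.001  0.269 -0.963 -0.214]
 [ 0.     0.     0.     1.   ]]
```

The side crop shows the red cap top at about (378,57), the blue one at (301,175), and the yellow lid partly hidden. I'll go over the pan for a wrist look.

Call:
{"fn": "servo_tool", "kwargs": {
  "targets": [
    [[0.03, 0.042, 0], [0, 0, 0]],
    [[0.03, 0.042, 0], [0, 0, 0]],
    [[0.03, 0.042, 0], [0, 0, 0]],
    [[0.03, 0.042, 0], [0, 0, 0]],
    [[0.03, 0.042, 0], [0, 0, 0]],
    [[0, 0, 0], [0, 0, 0]],
    [[0, 0, 0], [0, 0, 0]]
  ]
}}

```text
t: 2.38
ee_pos: [0.5263, -0.3319, 0.3522]
tool_rot: [-180.0, -0.0, 90.0]
contact_force: [0.1, 0.3, -0.6]
grip_width: 1.0
grip_force: 0.0
```

```bash
python3 -c "
from h import *
f,K,E=grab('wrist');cv2.imwrite('pics/w1.png',f[:,:,::-1]);np.savez('w1.npz',K=K,E=E);print(K,E.round(3))
"
```

```text
[[366.21261913   0.         311.823063  ]
 [  0.         366.21261913 235.19507211]
 [  0.           0.           1.        ]] [[ 1.     0.001  0.002  0.526]
 [-0.001  0.963  0.269 -0.254]
 [-0.002 -0.269  0.963  0.566]
 [ 0.     0.     0.     1.   ]]
```

Call:
{"fn": "servo_tool", "kwargs": {
  "targets": [
    [[0.06, 0, 0], [0, 0, 0]],
    [[0.06, 0, 0], [0, 0, 0]],
    [[0.06, 0, 0], [0, 0, 0]],
    [[0.06, 0, 0], [0, 0, 0]],
    [[0.06, 0, 0], [0, 0, 0]],
    [[0, 0, 0], [0, 0, 0]],
    [[0, 0, 0], [0, 0, 0]]
  ]
}}

```text
t: 3.3
ee_pos: [0.5267, -0.033, 0.3525]
tool_rot: [180.0, 0.0, 89.9]
contact_force: [-0.3, -1.2, -0.3]
grip_width: 0.999
grip_force: 0.0
```

```bash
python3 -c "
from h import *
f,K,E=grab('wrist');cv2.imwrite('pics/w2.png',f[:,:,::-1]);np.savez('w2.npz',K=K,E=E);print(K,E.round(3))
"
```

```text
[[366.21261913   0.         311.823063  ]
 [  0.         366.21261913 235.19507211]
 [  0.           0.           1.        ]] [[ 1.     0.002  0.002  0.527]
 [-0.003  0.963  0.27   0.045]
 [-0.001 -0.27   0.963  0.566]
 [ 0.     0.     0.     1.   ]]
```

Call:
{"fn": "servo_tool", "kwargs": {
  "targets": [
    [[0.06, -0.015, 0], [0, 0, 0]],
    [[0.06, -0.015, 0], [0, 0, 0]],
    [[0.06, -0.015, 0], [0, 0, 0]],
    [[0.06, -0.015, 0], [0, 0, 0]],
    [[0, 0, 0], [0, 0, 0]],
    [[0, 0, 0], [0, 0, 0]]
  ]
}}

```text
t: 4.1
ee_pos: [0.4678, 0.2068, 0.3522]
tool_rot: [-180.0, 0.0, 89.8]
contact_force: [0.8, -1.9, 0.8]
grip_width: 0.999
grip_force: 0.0
```

```bash
python3 -c "
from h import *
f,K,E=grab('wrist');cv2.imwrite('pics/w3.png',f[:,:,::-1]);np.savez('w3.npz',K=K,E=E);print(K,E.round(3))
a=[cv2.imread(f'pics/w{i}.png') for i in (1,2)]
cv2.imwrite('pics/w12.png',np.hstack([cv2.resize(x,None,fx=.625,fy=.625,interpolation=3) for x in a]))
"
```

```text
[[366.21261913   0.         311.823063  ]
 [  0.         366.21261913 235.19507211]
 [  0.           0.           1.        ]] [[ 1.     0.003  0.002  0.468]
 [-0.003  0.963  0.27   0.285]
 [-0.001 -0.27   0.963  0.566]
 [ 0.     0.     0.     1.   ]]
```

View pics/w12.png

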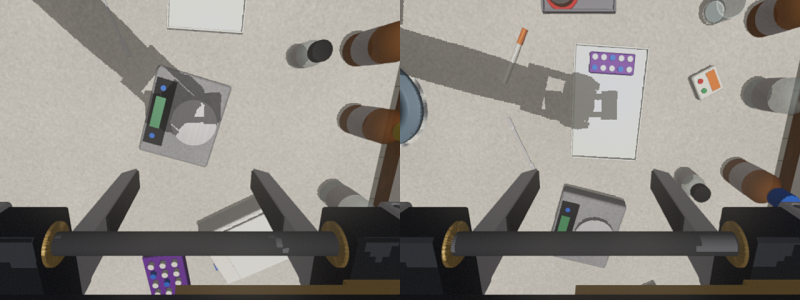

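View pics/w3.png

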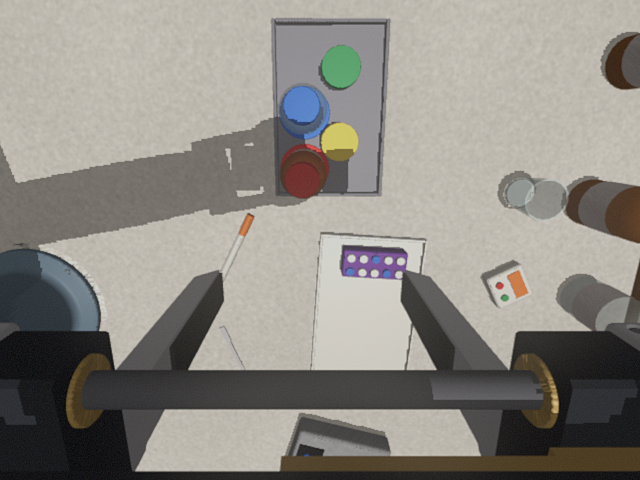

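Wrist views: the pan is at about (314,194) in w1. The w2 tray corners are (280,70), (395,77), (378,254) and (274,248). In w3, the red cap is at (302,180), blue cap (301,105), yellow (340,141), green (341,66).

Run:
```python
from h import *
def L(i): d=np.load(f'w{i}.npz'); return cv2.imread(f'pics/w{i}.png')[:,:,::-1].copy(),d['K'],d['E']
def p(n,uv,z,K,E): print(n,back(uv,z,K,E).round(4)[:,:2].tolist())
f,K,E=L(3)
def circ(n,m,z):
    c=max(cv2.findContours(m.astype(np.uint8),0,1)[0],key=cv2.contourArea); e=cv2.fitEllipse(c); print(n,e); p(n,e[0],z,K,E)
circ('yel',blob(f,20,35,(315,115,365,165),120,90),.05)
circ('grn',blob(f,50,80,(315,40,365,95),100,50),.05)
p('red',(302,180),.154,K,E);p('blue',(301,105),.154,K,E)
p('caddy',[(273,20),(389,20),(381,194),(276,194)],.018,K,E)
p('rack',(374,262),.034,K,E)
f1,K1,E1=L(1); p('pan',(314,194),.06,K1,E1)
f2,K2,E2=L(2); p('tray',[(280,70),(395,77),(378,254),(274,248)],.014,K2,E2)
# gray crops for pan and tray
cv2.imwrite('pics/c.png',np.hstack([cv2.resize(f1[90:280,210:380],None,fx=2.3,fy=2.3,interpolation=3),cv2.resize(f[85:275,265:435],None,fx=2.3,fy=2.3,interpolation=3)])[:,:,::-1])
```

```text
yel ((338.8598327636719, 141.3944549560547), (36.180850982666016, 37.2087516784668), 10.898006439208984)
yel [[0.5041, 0.2732]]
grn ((340.6174621582031, 66.45437622070312), (37.52414321899414, 41.626220703125), 12.08835506439209)
grn [[0.5048, 0.3673]]
red [[0.4562, 0.2337]]
blue [[0.456, 0.3131]]
caddy [[0.4158, 0.4297], [0.5706, 0.4291], [0.5711, 0.1954], [0.4129, 0.1959]]
rack [[0.5624, 0.0926]]
pan [[0.5284, -0.3359]]
tray [[0.4821, 0.129], [0.6425, 0.1195], [0.6308, -0.141], [0.4659, -0.1306]]
```

View pics/c.png

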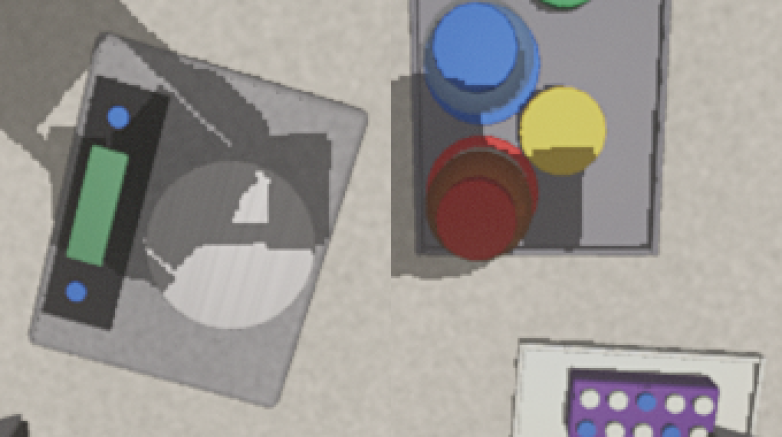

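Red is at about (0.456,0.233), blue (0.4565,0.313), yellow (0.505,0.273), pan (0.524,-0.338), tray centre (0.5555,-0.006). I'll grasp red now.

Call:
{"fn": "servo_tool", "kwargs": {
  "targets": [
    [[0.026, -0.012, 0.034], [0, 0, 0]],
    [[0, 0, 0.03], [0, 0, 0]],
    [[0, 0, 0.03], [0, 0, 0]],
    [[0, 0, 0.03], [0, 0, 0]],
    [[0, 0, 0.03], [0, 0, 0]],
    [[0, 0, 0.03], [0, 0, 0]],
    [[0, 0, 0.03], [0, 0, 0]],
    [[0, 0, 0.02], [0, 0, 0]],
    [[0, 0, 0], [0, 0, 0]],
    [[0, 0, 0], [0, 0, 0]]
  ],
  "gripper": 0.075
}}

```text
t: 5.4
ee_pos: [0.4563, 0.2334, 0.1195]
tool_rot: [179.9, -0.0, 89.8]
contact_force: [0.6, 0.0, 0.2]
grip_width: 0.791
grip_force: 0.0
```

```bash
python3 -c "
from h import *
f,K,E=grab('wrist');s,K2,E2=grab('side')
cv2.imwrite('pics/g1.png',np.hstack([cv2.resize(f,(520,390)),cv2.resize(s[250:440,170:300],None,fx=2.052,fy=2.0527,interpolation=3)])[:,:,::-1])
"
```

```text
(no output)
```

View pics/g1.png

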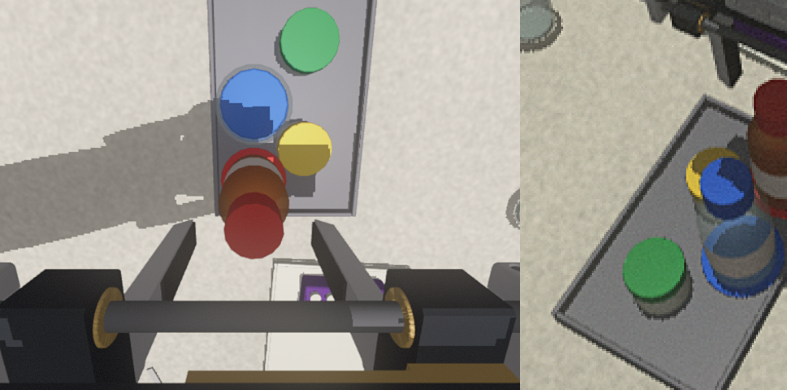

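The wrist view shows the red cap at (311,280) full-res, between the finger tips. I'll check its position numerically.

```bash
python3 -c "
from h import *
f,K,E=grab('wrist')
m=blob(f,172,6,(255,220,370,330),120,60); 
c=max(cv2.findContours(m.astype(np.uint8),0,1)[0],key=cv2.contourArea); print(cv2.boundingRect(c), cv2.fitEllipse(c))
print(back([(311.5,280)],.154,K,E), proj([[.456,.233,.154]],K,E), back([(312,127)],.009,K,E))
T=pose(); print(proj((T@np.array([[0,.0375,0,1],[0,-.0375,0,1]]).T).T[:,:3],K,E))
"
```

```text
(276, 237, 73, 82) ((312.0465087890625, 278.0113525390625), (71.2679443359375, 81.14045715332031), 179.03079223632812)
[[0.4557098  0.23723311 0.154     ]] [[312.06579597 287.41896852]] [[0.45637813 0.31683267 0.009     ]]
[[372.73944121 263.23971482]
 [251.76491022 263.25131038]]
```

Call:
{"fn": "servo_tool", "kwargs": {
  "targets": [
    [[0.002, 0, 0.001], [0, 0, 0]],
    [[0, 0, 0], [0, 0, 0]],
    [[0, 0, 0], [0, 0, 0]],
    [[0, 0, 0], [0, 0, 0]],
    [[0, 0, 0], [0, 0, 0]],
    [[0, 0, 0], [0, 0, 0]]
  ],
  "gripper": 0.02,
  "squeeze": 30
}}

```text
t: 6.3
ee_pos: [0.4553, 0.2363, 0.1175]
tool_rot: [180.0, -0.0, 89.9]
contact_force: [0.7, 0.5, 0.4]
grip_width: 0.4
grip_force: 30.0
```

Call:
{"fn": "servo_tool", "kwargs": {
  "targets": [
    [[0, 0, -0.02], [0, 0, 0]],
    [[0, 0, -0.03], [0, 0, 0]],
    [[0, 0, -0.03], [0, 0, 0]],
    [[0, 0, -0.02], [0, 0, 0]],
    [[-0.02, 0.006, 0], [0, 0, 0]],
    [[-0.04, 0.012, 0], [0, 0, 0]],
    [[-0.05, 0.015, 0], [0, 0, 0]],
    [[-0.05, 0.015, 0], [0, 0, 0]],
    [[-0.05, 0.015, 0], [0, 0, 0]],
    [[-0.05, 0.015, 0], [0, 0, 0]]
  ]
}}

```text
t: 7.55
ee_pos: [0.5323, -0.0252, 0.2163]
tool_rot: [-179.9, -0.0, 89.9]
contact_force: [-0.1, -0.1, -3.9]
grip_width: 0.399
grip_force: 30.0
```

Call:
{"fn": "servo_tool", "kwargs": {
  "targets": [
    [[-0.04, 0.012, 0], [0, 0, 0]],
    [[-0.02, 0.006, 0], [0, 0, 0]],
    [[0, 0, 0.03], [0, 0, 0]],
    [[0, 0, 0.03], [0, 0, 0]],
    [[0, 0, 0.02], [0, 0, 0]],
    [[0, 0, 0.012], [0, 0, 0]],
    [[0, 0, 0.006], [0, 0, 0]],
    [[0, 0, 0.004], [0, 0, 0]],
    [[0, 0, 0], [0, 0, 0]],
    [[0, 0, 0], [0, 0, 0]]
  ]
}}

```text
t: 8.8
ee_pos: [0.5513, -0.084, 0.1162]
tool_rot: [179.9, 0.0, 89.9]
contact_force: [-0.5, 0.4, -2.6]
grip_width: 0.399
grip_force: 30.0
```

Call:
{"fn": "servo_tool", "kwargs": {
  "targets": [
    [[0, 0, 0.003], [0, 0, 0]],
    [[0, 0, 0.001], [0, 0, 0]],
    [[0, 0, 0], [0, 0, 0]]
  ]
}}

```text
t: 9.18
ee_pos: [0.5516, -0.0841, 0.1125]
tool_rot: [179.9, 0.0, 89.9]
contact_force: [0.1, 0.5, 1.6]
grip_width: 0.397
grip_force: 30.0
```

Call:
{"fn": "servo_tool", "kwargs": {
  "targets": [
    [[0, 0, 0], [0, 0, 0]],
    [[0, 0, 0], [0, 0, 0]],
    [[0, 0, 0], [0, 0, 0]],
    [[0, 0, -0.02], [0, 0, 0]],
    [[0, 0, -0.04], [0, 0, 0]],
    [[0, 0, -0.04], [0, 0, 0]],
    [[0.05, -0.012, 0], [0, 0, 0]],
    [[0.06, -0.016, 0], [0, 0, 0]],
    [[0.06, -0.016, 0], [0, 0, 0]],
    [[0.06, -0.016, 0], [0, 0, 0]]
  ],
  "gripper": 0.075
}}

```text
t: 10.42
ee_pos: [0.4902, 0.1479, 0.2115]
tool_rot: [180.0, -0.0, 89.9]
contact_force: [0.4, -0.3, -0.0]
grip_width: 0.796
grip_force: 0.0
```

Call:
{"fn": "servo_tool", "kwargs": {
  "targets": [
    [[0.06, -0.015, 0], [0, 0, 0]],
    [[0.06, -0.012, 0], [0, 0, 0]],
    [[0.04, -0.008, 0], [0, 0, 0]],
    [[0, 0, 0], [0, 0, 0]],
    [[0, 0, 0], [0, 0, 0]]
  ]
}}

```text
t: 11.05
ee_pos: [0.4562, 0.3057, 0.2113]
tool_rot: [-180.0, 0.0, 89.9]
contact_force: [-0.2, 0.0, 0.3]
grip_width: 0.797
grip_force: 0.0
```

```bash
python3 -c "
from h import *
f,K,E=grab('wrist');s,K2,E2=grab('scene');np.savez('w4.npz',K=K,E=E);cv2.imwrite('pics/w4.png',f[:,:,::-1])
cv2.imwrite('pics/g2.png',np.hstack([cv2.resize(f,(480,360)),cv2.resize(s[190:330,255:380],(320,360),interpolation=3)])[:,:,::-1])
print(pose()[:3,3])
"
```

```text
[0.45657491 0.30512588 0.21137544]
```

View pics/g2.png

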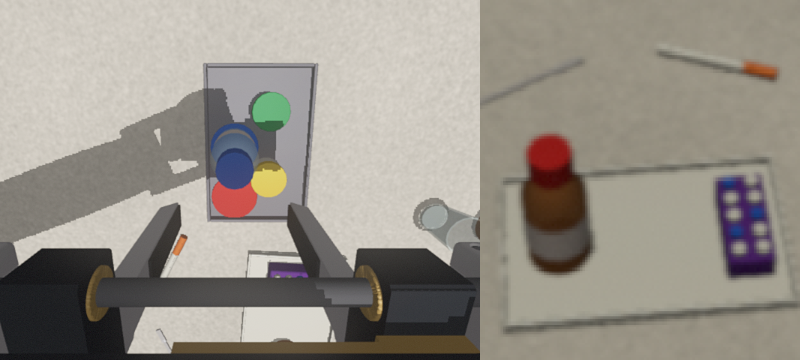

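The red bottle stands in the tray. In the wrist view, the blue cap is near (313,224) and the red disc near (313,263).

Run:
```python
from h import *
d=np.load('w4.npz');K,E=d['K'],d['E'];f=cv2.imread('pics/w4.png')[:,:,::-1].copy()
m=blob(f,172,6,(270,220,360,300),120,60); ys,xs=np.nonzero(m); print('red bbox',xs.min(),xs.max(),ys.min(),ys.max())
w=xs.max()-xs.min(); print(back([((xs.min()+xs.max()+1)/2,ys.max()+.5-w/2)],.009,K,E))
q=proj([[.456,.2335,.009],[.456-.037,.2335,.009],[.456,.2335-.037,.009]],K,E);print(q)
m=blob(f,105,125,(270,150,360,262),100,40);m[:228]=0;ys,xs=np.nonzero(m);print('blue',xs.min(),xs.max(),ys.max(), back([((xs.min()+xs.max()+1)/2,ys.max()+.5-(xs.max()-xs.min())/2)],.154,K,E))
for y in range(200,262,4): 
  r=np.nonzero(blob(f,100,130,(270,150,360,262),80,40)[y])[0]; print(y,r.min() if len(r) else 0,r.max() if len(r) else 0,end='; ')
```

```text
red bbox 282 342 242 289
[[0.45628735 0.23683461 0.009     ]]
[[312.26362892 262.11547831]
 [281.55808984 262.13813739]
 [312.29192272 290.4337591 ]]
blue 288 337 251 [[0.45666517 0.31435022 0.154     ]]
200 281 343; 204 283 330; 208 293 332; 212 290 334; 216 289 335; 220 289 336; 224 288 337; 228 287 337; 232 288 336; 236 289 335; 240 292 333; 244 295 330; 248 300 324; 252 0 0; 256 0 0; 260 0 0;
```

Call:
{"fn": "servo_tool", "kwargs": {
  "targets": [
    [[0.009, 0, 0.02], [0, 0, 0]],
    [[0, 0, 0.03], [0, 0, 0]],
    [[0, 0, 0.024], [0, 0, 0]],
    [[0, 0, 0.02], [0, 0, 0]],
    [[0, 0, 0], [0, 0, 0]],
    [[0, 0, 0], [0, 0, 0]]
  ]
}}

```text
t: 11.9
ee_pos: [0.4565, 0.3153, 0.1176]
tool_rot: [180.0, -0.0, 89.9]
contact_force: [-0.2, -0.3, 0.4]
grip_width: 0.798
grip_force: 0.0
```

Call:
{"fn": "servo_tool", "kwargs": {
  "targets": [
    [[0, 0, 0], [0, 0, 0]],
    [[0, 0, 0], [0, 0, 0]],
    [[0, 0, 0], [0, 0, 0]],
    [[0, 0, 0], [0, 0, 0]],
    [[0, 0, 0], [0, 0, 0]]
  ],
  "gripper": 0.02,
  "squeeze": 30
}}

```text
t: 12.52
ee_pos: [0.4564, 0.3154, 0.1177]
tool_rot: [180.0, -0.0, 89.9]
contact_force: [0.6, -0.2, 0.4]
grip_width: 0.395
grip_force: 30.0
```

Call:
{"fn": "servo_tool", "kwargs": {
  "targets": [
    [[0, 0, -0.02], [0, 0, 0]],
    [[0, 0, -0.03], [0, 0, 0]],
    [[0, 0, -0.03], [0, 0, 0]],
    [[0, 0, -0.02], [0, 0, 0]],
    [[-0.025, 0.01, 0], [0, 0, 0]],
    [[-0.05, 0.015, 0], [0, 0, 0]],
    [[-0.05, 0.015, 0], [0, 0, 0]],
    [[-0.05, 0.015, 0], [0, 0, 0]],
    [[-0.05, 0.015, 0], [0, 0, 0]],
    [[-0.045, 0.015, 0], [0, 0, 0]]
  ]
}}

```text
t: 13.78
ee_pos: [0.5406, 0.0434, 0.2165]
tool_rot: [-179.9, -0.0, 89.9]
contact_force: [1.2, -0.5, -3.6]
grip_width: 0.399
grip_force: 30.0
```

Call:
{"fn": "servo_tool", "kwargs": {
  "targets": [
    [[-0.025, 0.01, 0], [0, 0, 0]],
    [[-0.01, 0.005, 0], [0, 0, 0]],
    [[0, 0, 0.03], [0, 0, 0]],
    [[0, 0, 0.03], [0, 0, 0]],
    [[0, 0, 0.02], [0, 0, 0]],
    [[0, 0, 0.012], [0, 0, 0]],
    [[0, 0, 0.007], [0, 0, 0]],
    [[0, 0, 0.004], [0, 0, 0]],
    [[0, 0, 0.002], [0, 0, 0]],
    [[0, 0, 0], [0, 0, 0]]
  ]
}}

```text
t: 15.02
ee_pos: [0.5563, 0.0101, 0.113]
tool_rot: [179.9, 0.0, 89.9]
contact_force: [-0.2, -0.3, -3.3]
grip_width: 0.399
grip_force: 30.0
```

Call:
{"fn": "servo_tool", "kwargs": {
  "targets": [
    [[0, 0, 0.001], [0, 0, 0]],
    [[0, 0, 0.001], [0, 0, 0]],
    [[0, 0, 0], [0, 0, 0]]
  ]
}}

```text
t: 15.4
ee_pos: [0.557, 0.0102, 0.1125]
tool_rot: [179.9, 0.0, 89.9]
contact_force: [-2.4, 1.6, 6.4]
grip_width: 0.397
grip_force: 30.0
```

Call:
{"fn": "servo_tool", "kwargs": {
  "targets": [
    [[0, 0, -0.001], [0, 0, 0]],
    [[0, 0, 0], [0, 0, 0]],
    [[0, 0, 0], [0, 0, 0]],
    [[0, 0, -0.02], [0, 0, 0]],
    [[0, 0, -0.04], [0, 0, 0]],
    [[0, 0, -0.03], [0, 0, 0]],
    [[0.05, -0.01, 0], [0, 0, 0]],
    [[0.06, -0.012, 0], [0, 0, 0]],
    [[0.06, -0.012, 0], [0, 0, 0]],
    [[0.06, -0.012, 0], [0, 0, 0]]
  ],
  "gripper": 0.075
}}

```text
t: 16.65
ee_pos: [0.5095, 0.242, 0.2015]
tool_rot: [180.0, -0.0, 89.9]
contact_force: [0.8, -0.1, 0.3]
grip_width: 0.796
grip_force: 0.0
```

Call:
{"fn": "servo_tool", "kwargs": {
  "targets": [
    [[0.02, -0.005, 0.02], [0, 0, 0]],
    [[0, 0, 0.02], [0, 0, 0]],
    [[0, 0, 0], [0, 0, 0]],
    [[0, 0, 0], [0, 0, 0]]
  ]
}}

```text
t: 17.15
ee_pos: [0.5057, 0.2588, 0.1613]
tool_rot: [-180.0, 0.0, 89.8]
contact_force: [0.4, 0.9, 0.6]
grip_width: 0.796
grip_force: 0.0
```

Run:
```python
from h import *
f,K,E=grab('wrist');s,K2,E2=grab('scene');np.savez('w5.npz',K=K,E=E);cv2.imwrite('pics/w5.png',f[:,:,::-1])
cv2.imwrite('pics/g3.png',np.hstack([cv2.resize(f,(480,360)),cv2.resize(s[190:330,255:380],(320,360),interpolation=3)])[:,:,::-1])
print(pose()[:3,3])
m=blob(f,20,35,(230,180,400,330),110,60);ys,xs=np.nonzero(m);print(xs.min(),xs.max(),ys.min(),ys.max())
w=xs.max()-xs.min();print(back([((xs.min()+xs.max()+1)/2,ys.max()+.5-w/2),((xs.min()+xs.max()+1)/2,(ys.min()+ys.max())/2)],.05,K,E))
```

```text
[0.50612401 0.25928371 0.16222159]
284 339 180 233
[[0.50538658 0.27317234 0.05      ]
 [0.50538509 0.27271406 0.05      ]]
```

View pics/g3.png

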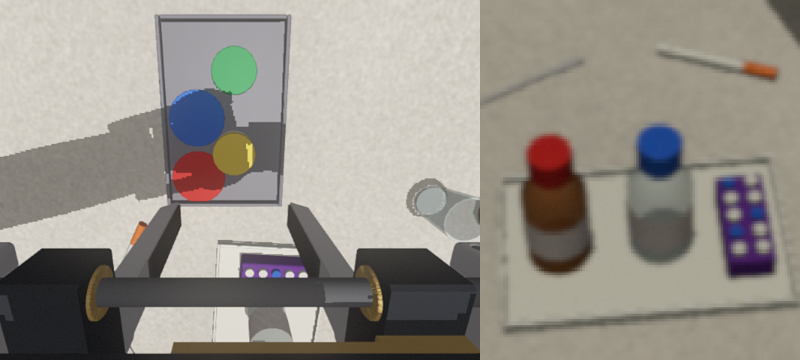

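Both bottles stand upright in the tray, and the discs and yellow lid are clear. I'll grasp the jar.

Call:
{"fn": "servo_tool", "kwargs": {
  "targets": [
    [[0.0145, 0, 0.02], [0, 0, 0]],
    [[0, 0, 0.04], [0, 0, 0]],
    [[0, 0, 0.04], [0, 0, 0]],
    [[0, 0, 0.025], [0, 0, 0]],
    [[0, 0, 0.014], [0, 0, 0]],
    [[0, 0, 0], [0, 0, 0]],
    [[0, 0, 0], [0, 0, 0]]
  ]
}}

```text
t: 18.12
ee_pos: [0.5061, 0.2752, 0.0236]
tool_rot: [179.9, -0.0, 89.9]
contact_force: [0.2, 0.1, 0.3]
grip_width: 0.795
grip_force: 0.0
```

Call:
{"fn": "servo_tool", "kwargs": {
  "targets": [
    [[0, 0, 0], [0, 0, 0]],
    [[0, 0, 0], [0, 0, 0]],
    [[0, 0, 0], [0, 0, 0]],
    [[0, 0, 0], [0, 0, 0]],
    [[0, 0, 0], [0, 0, 0]]
  ],
  "gripper": 0.03,
  "squeeze": 20
}}

```text
t: 18.75
ee_pos: [0.5052, 0.2747, 0.0225]
tool_rot: [180.0, -0.0, 89.9]
contact_force: [-0.4, -0.2, -0.2]
grip_width: 0.328
grip_force: 0.0
```

Run:
```python
from h import *
d=np.load('w5.npz');K,E=d['K'],d['E'];f=cv2.imread('pics/w5.png')[:,:,::-1].copy()
from scipy.optimize import least_squares
for n,a,b,box in (('red',172,6,(220,190,310,275)),('blue',105,125,(215,110,305,200))):
    m=blob(f,a,b,box,90,40); c=max(cv2.findContours(m.astype(np.uint8),0,1)[0],key=cv2.contourArea)[:,0]+0.5
    P=back(c,.009,K,E)[:,:2]
    r=least_squares(lambda q:np.hypot(*(P-q).T)-.037,P.mean(0),loss='soft_l1',f_scale=.001); print(n,r.x,len(P),np.abs(r.fun).mean())
d=np.load('w1.npz');print(back([(311.2,196.8)],.06,d['K'],d['E']))
```

```text
red [0.45614884 0.23283735] 195 0.0015306560340399792
blue [0.4568476 0.3126084] 211 0.000980784434032341
[[ 0.52450902 -0.33983889  0.06      ]]
```

The grip closed on nothing. I'll look.

Run:
```python
from h import *
f,K,E=grab('wrist');s,K2,E2=grab('scene');t,_,_=grab('side')
cv2.imwrite('pics/g4.png',np.hstack([cv2.resize(f,(400,300)),cv2.resize(s[190:295,375:515],(400,300),interpolation=3)])[:,:,::-1])
```

```text
(no output)
```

View pics/g4.png

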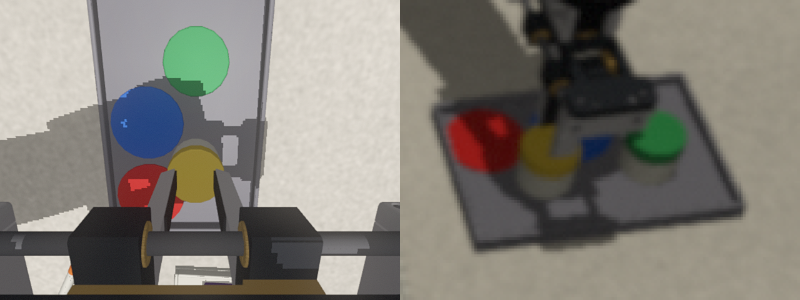

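Run:
```python
from h import *
f,K,E=grab('wrist');s,K2,E2=grab('scene');t,K3,E3=grab('side')
st=state();print(st['ee_pos'],st['grip_width'],st['grip_force'],st['joints'].round(1))
T=pose();C=T[:3,3]
for n,z in (('tip',0),('pinch',-.0188)):
  P=(T@np.array([[0,.0155,z,1],[0,-.0155,z,1],[0,.026,z,1],[0,-.026,z,1]]).T).T[:,:3]; print(n,(proj(P,K,E)/1.6).round(),((proj(P,K2,E2)-[375,190])*2.857+[400,0]).round().tolist())
for nm,(im,k,e),b in (('w',(f,K,E),(220,180,420,330)),('sc',(s,K2,E2),(400,220,450,262)),('si',(t,K3,E3),(225,300,300,370))):
  m=blob(im,20,35,b,100,50);c=max(cv2.findContours(m.astype(np.uint8),0,1)[0],key=cv2.contourArea);print(nm,cv2.boundingRect(c),back([cv2.minEnclosingCircle(c)[0]],.05,k,e))
cv2.imwrite('pics/g5.png',np.hstack([f[200:380,200:440].repeat(2,0).repeat(2,1)[:, :460],cv2.resize(t[290:410,200:310],(330,360),interpolation=3)])[:,:,::-1])
```

```text
[0.50513778 0.27471989 0.02243025] 0.3213514219494833 0.0 [ 17.2  14.5 105.6   0.   59.9  17.3]
tip [[211. 165.]
 [180. 165.]
 [222. 165.]
 [169. 165.]] [[552.0, 176.0], [541.0, 149.0], [555.0, 185.0], [538.0, 140.0]]
pinch [[212. 172.]
 [178. 172.]
 [224. 172.]
 [167. 172.]] [[555.0, 162.0], [545.0, 135.0], [558.0, 172.0], [541.0, 126.0]]
w (268, 233, 90, 91) [[0.5051325  0.27615694 0.05      ]]
sc (417, 234, 21, 18) [[0.51114396 0.27134217 0.05      ]]
si (251, 327, 29, 24) [[0.50277019 0.27483703 0.05      ]]
```

View pics/g5.png

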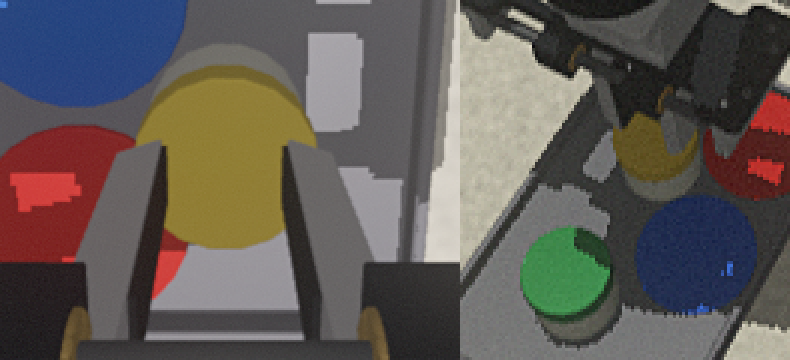

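The fingers lie above the lid: at the reported TCP height, the real fingertips seem to be about 30 mm higher than expected. I'll open, go lower in steps while watching the force, and close again.

Call:
{"fn": "servo_tool", "kwargs": {
  "targets": [
    [[0, 0, 0], [0, 0, 0]],
    [[0, 0, 0], [0, 0, 0]],
    [[0, 0, 0], [0, 0, 0]],
    [[0, 0, 0], [0, 0, 0]],
    [[0, 0, 0.004], [0, 0, 0]],
    [[0, 0, 0.004], [0, 0, 0]],
    [[0, 0, 0.004], [0, 0, 0]],
    [[0, 0, 0], [0, 0, 0]]
  ],
  "gripper": 0.075
}}

```text
t: 20.05
ee_pos: [0.5047, 0.2746, 0.0099]
tool_rot: [-179.9, 0.0, 89.9]
contact_force: [-0.2, 1.3, -0.1]
grip_width: 0.794
grip_force: 0.0
```

Call:
{"fn": "servo_tool", "kwargs": {
  "targets": [
    [[0, 0, 0.003], [0, 0, 0]],
    [[0, 0, 0.003], [0, 0, 0]],
    [[0, 0, 0], [0, 0, 0]]
  ]
}}

```text
t: 20.42
ee_pos: [0.5049, 0.2747, 0.0041]
tool_rot: [-180.0, 0.0, 89.9]
contact_force: [1.0, 0.8, -0.1]
grip_width: 0.799
grip_force: 0.0
```

Call:
{"fn": "servo_tool", "kwargs": {
  "targets": [
    [[0, 0, 0], [0, 0, 0]],
    [[0, 0, 0], [0, 0, 0]],
    [[0, 0, 0], [0, 0, 0]],
    [[0, 0, 0], [0, 0, 0]]
  ],
  "gripper": 0.03,
  "squeeze": 20
}}

```text
t: 20.92
ee_pos: [0.5053, 0.2748, 0.0046]
tool_rot: [180.0, -0.0, 89.9]
contact_force: [1.1, -0.6, 0.7]
grip_width: 0.549
grip_force: 20.0
```

The jar is held (51.6 mm wide). I'll lift it high over the bottles and go to the pan.

Call:
{"fn": "servo_tool", "kwargs": {
  "targets": [
    [[0, 0, -0.02], [0, 0, 0]],
    [[0, 0, -0.04], [0, 0, 0]],
    [[0, 0, -0.05], [0, 0, 0]],
    [[0, 0, -0.05], [0, 0, 0]],
    [[0, 0, -0.045], [0, 0, 0]],
    [[0, 0, -0.02], [0, 0, 0]],
    [[-0.03, 0, 0], [0, 0, 0]],
    [[-0.055, 0, 0], [0, 0, 0]],
    [[-0.055, 0, 0], [0, 0, 0]],
    [[-0.055, 0, 0], [0, 0, 0]]
  ]
}}

```text
t: 22.18
ee_pos: [0.5039, 0.0783, 0.2285]
tool_rot: [-179.9, -0.0, 90.0]
contact_force: [0.9, -0.2, -1.0]
grip_width: 0.544
grip_force: 20.0
```

Call:
{"fn": "servo_tool", "kwargs": {
  "targets": [
    [[-0.055, 0, 0], [0, 0, 0]],
    [[-0.055, 0, 0], [0, 0, 0]],
    [[-0.055, 0, 0], [0, 0, 0]],
    [[-0.055, 0, 0], [0, 0, 0]],
    [[-0.055, 0.004, 0], [0, 0, 0]],
    [[-0.055, 0.005, 0], [0, 0, 0]],
    [[-0.055, 0.005, 0], [0, 0, 0]],
    [[-0.055, 0.005, 0], [0, 0, 0]],
    [[-0.04, 0, 0], [0, 0, 0]],
    [[0, 0, 0], [0, 0, 0]]
  ]
}}

```text
t: 23.42
ee_pos: [0.5222, -0.4021, 0.2276]
tool_rot: [-179.9, -0.1, 89.8]
contact_force: [0.5, 0.3, -1.6]
grip_width: 0.543
grip_force: 20.0
```

Run:
```python
from h import *
f,K,E=grab('wrist');np.savez('w6.npz',K=K,E=E);cv2.imwrite('pics/w6.png',f[:,:,::-1])
print(pose()[:3,3],proj([[.5245,-.339,.06]],K,E))
```

```text
[ 0.52262006 -0.40047514  0.22790345] [[314.7439398  148.37336664]]
```

View pics/w6.png

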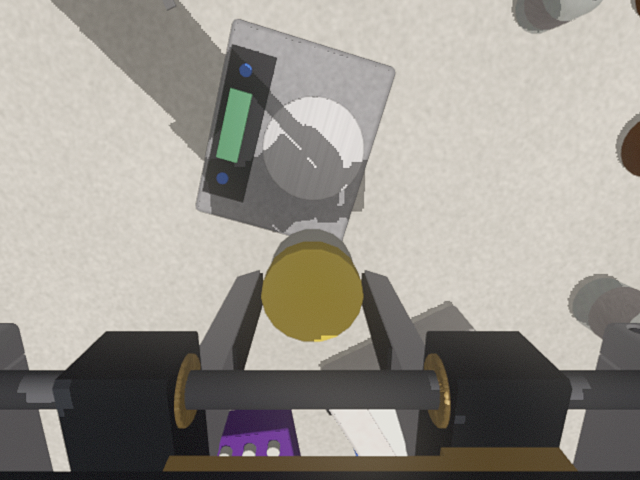

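The pan spans x 263–364 and y 97–199, with its centre at (313.5,148). That puts it at about (0.5235,-0.339), and the jar is held level. I'll place it.

Call:
{"fn": "servo_tool", "kwargs": {
  "targets": [
    [[0.03, 0, 0], [0, 0, 0]],
    [[0.033, 0.001, 0.02], [0, 0, 0]],
    [[0, 0, 0.04], [0, 0, 0]],
    [[0, 0, 0.04], [0, 0, 0]],
    [[0, 0, 0.03], [0, 0, 0]],
    [[0, 0, 0.02], [0, 0, 0]],
    [[0, 0, 0.01], [0, 0, 0]],
    [[0, 0, 0.005], [0, 0, 0]],
    [[0, 0, 0], [0, 0, 0]],
    [[0, 0, 0], [0, 0, 0]]
  ]
}}

```text
t: 24.72
ee_pos: [0.5251, -0.3378, 0.0655]
tool_rot: [179.9, 0.1, 89.9]
contact_force: [0.1, 0.0, -1.2]
grip_width: 0.547
grip_force: 20.0
```

Call:
{"fn": "servo_tool", "kwargs": {
  "targets": [
    [[0, -0.001, 0.003], [0, 0, 0]],
    [[0, 0, 0.002], [0, 0, 0]],
    [[0, 0, 0.001], [0, 0, 0]],
    [[0, 0, 0], [0, 0, 0]]
  ]
}}

```text
t: 25.22
ee_pos: [0.5235, -0.3374, 0.0596]
tool_rot: [-180.0, 0.0, 89.9]
contact_force: [-2.3, 1.7, 6.0]
grip_width: 0.547
grip_force: 20.0
```

Call:
{"fn": "servo_tool", "kwargs": {
  "targets": [
    [[0, 0, -0.001], [0, 0, 0]],
    [[0, 0, 0], [0, 0, 0]],
    [[0, 0, 0], [0, 0, 0]],
    [[0, 0, -0.02], [0, 0, 0]],
    [[0, 0, -0.05], [0, 0, 0]],
    [[0, 0, -0.06], [0, 0, 0]],
    [[0, 0, 0], [0, 0, 0]],
    [[0, 0, 0], [0, 0, 0]]
  ],
  "gripper": 0.075
}}

```text
t: 26.22
ee_pos: [0.5235, -0.3373, 0.19]
tool_rot: [180.0, 0.0, 89.9]
contact_force: [-0.1, 0.4, -0.1]
grip_width: 0.796
grip_force: 0.0
```

Run:
```python
from h import *
f,K,E=grab('wrist');cv2.imwrite('pics/w7.png',f[:,:,::-1]);s,K2,E2=grab('scene');t,K3,E3=grab('side')
print(pose()[:3,3])
for nm,im,k,e,c,w in (('w',f,K,E,proj([[.5235,-.339,.105]],K,E)[0],80),('sc',s,K2,E2,proj([[.5235,-.339,.105]],K2,E2)[0],22),('si',t,K3,E3,proj([[.5235,-.339,.105]],K3,E3)[0],22)):
  c=c.astype(int);m=blob(im,20,35,(c[0]-w,c[1]-w,c[0]+w,c[1]+w),100,50);q=max(cv2.findContours(m.astype(np.uint8),0,1)[0],key=cv2.contourArea);print(nm,c,cv2.boundingRect(q),back([cv2.minEnclosingCircle(q)[0]],.105,k,e))
  g=im
# pan in scene/side, for reference, same cameras, earlier frames
```

```text
[ 0.52269162 -0.33647131  0.18755397]
w [312 230] (282, 199, 60, 60) [[ 0.52289232 -0.33708656  0.105     ]]
sc [168 264] (158, 257, 25, 22) [[ 0.53093168 -0.33639563  0.105     ]]
si [385 120] (375, 115, 21, 17) [[ 0.52053488 -0.33084099  0.105     ]]
```

The jar is centred on the pan to within about 2 mm. Next is the red bottle.

Call:
{"fn": "servo_tool", "kwargs": {
  "targets": [
    [[0.05, 0.006, 0], [0, 0, 0]],
    [[0.06, 0.007, 0], [0, 0, 0]],
    [[0.06, 0.007, 0], [0, 0, 0]],
    [[0.05, 0.006, 0], [0, 0, 0]],
    [[0.033, 0.0025, 0], [0, 0, 0]],
    [[0, 0, 0], [0, 0, 0]],
    [[0, 0, 0], [0, 0, 0]]
  ]
}}

```text
t: 27.25
ee_pos: [0.5519, -0.0848, 0.1886]
tool_rot: [-179.9, -0.0, 89.9]
contact_force: [0.0, 0.2, 0.5]
grip_width: 0.798
grip_force: 0.0
```

Run:
```python
from h import *
f,K,E=grab('wrist');cv2.imwrite('pics/w8.png',f[:,:,::-1])
print(pose()[:3,3],proj([[.5515,-.084,.149]],K,E))
m=blob(f,172,6,(230,180,400,330),120,50);q=max(cv2.findContours(m.astype(np.uint8),0,1)[0],key=cv2.contourArea);print(cv2.boundingRect(q),back([cv2.minEnclosingCircle(q)[0]],.149,K,E))
m=blob(f,105,125,(230,20,400,200),100,40);q=max(cv2.findContours(m.astype(np.uint8),0,1)[0],key=cv2.contourArea);print(cv2.boundingRect(q),back([cv2.minEnclosingCircle(q)[0]],.149,K,E))
```

```text
[ 0.55196114 -0.08522226  0.18878576] [[312.03795917 243.65133854]]
(286, 213, 54, 59) [[ 0.55219664 -0.08275364  0.149     ]]
(290, 78, 59, 62) [[0.55618152 0.00862801 0.149     ]]
```

Call:
{"fn": "servo_tool", "kwargs": {
  "targets": [
    [[0.001, 0, 0.02], [0, 0, 0]],
    [[0, 0, 0.03], [0, 0, 0]],
    [[0, 0, 0.02], [0, 0, 0]],
    [[0, 0, 0.012], [0, 0, 0]],
    [[0, 0, 0.008], [0, 0, 0]],
    [[0, 0, 0], [0, 0, 0]],
    [[0, 0, 0], [0, 0, 0]]
  ]
}}

```text
t: 28.18
ee_pos: [0.553, -0.0835, 0.1003]
tool_rot: [179.9, 0.0, 89.9]
contact_force: [-0.3, -0.2, 1.2]
grip_width: 0.797
grip_force: 0.0
```

Call:
{"fn": "servo_tool", "kwargs": {
  "targets": [
    [[0, 0, 0], [0, 0, 0]],
    [[0, 0, 0], [0, 0, 0]],
    [[0, 0, 0], [0, 0, 0]],
    [[0, 0, 0], [0, 0, 0]],
    [[0, 0, 0], [0, 0, 0]]
  ],
  "gripper": 0.02,
  "squeeze": 30
}}

```text
t: 28.8
ee_pos: [0.5524, -0.0833, 0.0995]
tool_rot: [180.0, 0.0, 89.9]
contact_force: [1.0, 0.3, 0.6]
grip_width: 0.418
grip_force: 30.0
```

Call:
{"fn": "servo_tool", "kwargs": {
  "targets": [
    [[0, 0, -0.02], [0, 0, 0]],
    [[0, 0, -0.03], [0, 0, 0]],
    [[0, 0, -0.04], [0, 0, 0]],
    [[0, -0.02, -0.04], [0, 0, 0]],
    [[0, -0.03, -0.03], [0, 0, 0]],
    [[0, -0.03, 0], [0, 0, 0]],
    [[0.03, -0.0166, 0], [0, 0, 0]],
    [[0.05, 0, 0], [0, 0, 0]],
    [[0.05, 0, 0], [0, 0, 0]],
    [[0.05, 0, 0], [0, 0, 0]]
  ]
}}

```text
t: 30.05
ee_pos: [0.455, 0.0983, 0.2586]
tool_rot: [-179.9, -0.0, 89.9]
contact_force: [1.4, 0.5, -3.3]
grip_width: 0.417
grip_force: 30.0
```

Call:
{"fn": "servo_tool", "kwargs": {
  "targets": [
    [[0.05, 0, 0], [0, 0, 0]],
    [[0.05, 0, 0], [0, 0, 0]],
    [[0.028, 0, 0], [0, 0, 0]],
    [[0.01, 0, 0.03], [0, 0, 0]],
    [[0, 0, 0.04], [0, 0, 0]],
    [[0, 0, 0.04], [0, 0, 0]],
    [[0, 0, 0.02], [0, 0, 0]],
    [[0, 0, 0.008], [0, 0, 0]],
    [[0, 0, 0], [0, 0, 0]],
    [[0, 0, 0], [0, 0, 0]]
  ]
}}

```text
t: 31.3
ee_pos: [0.4568, 0.235, 0.1227]
tool_rot: [179.9, -0.0, 89.9]
contact_force: [0.2, 0.5, -3.0]
grip_width: 0.418
grip_force: 30.0
```

Call:
{"fn": "servo_tool", "kwargs": {
  "targets": [
    [[0, 0, 0.01], [0, 0, 0]],
    [[0, 0, 0.005], [0, 0, 0]],
    [[0, 0, 0.002], [0, 0, 0]],
    [[0, 0, 0], [0, 0, 0]],
    [[0, 0, 0], [0, 0, 0]]
  ]
}}

```text
t: 31.92
ee_pos: [0.4561, 0.2348, 0.1048]
tool_rot: [180.0, -0.0, 89.9]
contact_force: [-1.9, -1.0, 0.8]
grip_width: 0.421
grip_force: 30.0
```

Touching down. I'll press 1 mm more, release, and return above the blue bottle.

Call:
{"fn": "servo_tool", "kwargs": {
  "targets": [
    [[0, 0, 0.001], [0, 0, 0]],
    [[0, 0, 0], [0, 0, 0]]
  ]
}}

```text
t: 32.17
ee_pos: [0.4564, 0.2348, 0.1047]
tool_rot: [180.0, 0.0, 89.9]
contact_force: [-3.4, -0.7, 5.8]
grip_width: 0.422
grip_force: 30.0
```

Call:
{"fn": "servo_tool", "kwargs": {
  "targets": [
    [[0, 0, 0], [0, 0, 0]],
    [[0, 0, 0], [0, 0, 0]],
    [[0, 0, 0], [0, 0, 0]],
    [[0, 0, -0.02], [0, 0, 0]],
    [[0, 0, -0.04], [0, 0, 0]],
    [[0, 0, -0.05], [0, 0, 0]],
    [[-0.045, 0.02, 0], [0, 0, 0]],
    [[-0.06, 0.025, 0], [0, 0, 0]],
    [[-0.06, 0.028, 0], [0, 0, 0]],
    [[-0.06, 0.027, 0], [0, 0, 0]]
  ],
  "gripper": 0.075
}}

```text
t: 33.42
ee_pos: [0.5526, 0.0165, 0.2135]
tool_rot: [180.0, -0.0, 89.9]
contact_force: [0.0, -0.5, 0.6]
grip_width: 0.796
grip_force: 0.0
```

Run:
```python
from h import *
f,K,E=grab('wrist');cv2.imwrite('pics/w9.png',f[:,:,::-1]);np.savez('w9.npz',K=K,E=E)
s,K2,E2=grab('scene');t,K3,E3=grab('side')
cv2.imwrite('pics/g6.png',np.hstack([cv2.resize(s[180:285,375:505],(400,323),interpolation=3),cv2.resize(t[280:420,190:350],(370,323),interpolation=3)])[:,:,::-1])
print(pose()[:3,3])
```

```text
[0.5524912  0.01615006 0.21308407]
```

View pics/g6.png

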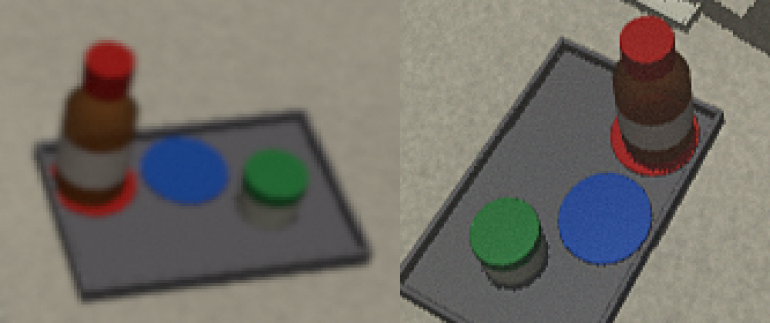

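Red stands upright on its red disc. Next is the blue bottle.

Call:
{"fn": "servo_tool", "kwargs": {
  "targets": [
    [[-0.0065, 0.004, 0.02], [0, 0, 0]],
    [[0, 0, 0.03], [0, 0, 0]],
    [[0, 0, 0.03], [0, 0, 0]],
    [[0, 0, 0.02], [0, 0, 0]],
    [[0, 0, 0.01], [0, 0, 0]],
    [[0, 0, 0.004], [0, 0, 0]],
    [[0, 0, 0], [0, 0, 0]],
    [[0, 0, 0], [0, 0, 0]]
  ]
}}

```text
t: 34.58
ee_pos: [0.5566, 0.0118, 0.1004]
tool_rot: [179.9, 0.0, 90.0]
contact_force: [0.4, -0.4, 0.6]
grip_width: 0.797
grip_force: 0.0
```

Call:
{"fn": "servo_tool", "kwargs": {
  "targets": [
    [[0, 0, 0], [0, 0, 0]],
    [[0, 0, 0], [0, 0, 0]],
    [[0, 0, 0], [0, 0, 0]],
    [[0, 0, 0], [0, 0, 0]],
    [[0, 0, 0], [0, 0, 0]]
  ],
  "gripper": 0.02,
  "squeeze": 30
}}

```text
t: 35.2
ee_pos: [0.5561, 0.0118, 0.0995]
tool_rot: [180.0, 0.0, 89.9]
contact_force: [0.7, -0.2, -0.5]
grip_width: 0.419
grip_force: 30.0
```

Call:
{"fn": "servo_tool", "kwargs": {
  "targets": [
    [[0, 0, -0.02], [0, 0, 0]],
    [[0, 0, -0.03], [0, 0, 0]],
    [[0, 0, -0.04], [0, 0, 0]],
    [[0.02, 0, -0.04], [0, 0, 0]],
    [[0.04, 0, -0.03], [0, 0, 0]],
    [[0.05, 0, 0], [0, 0, 0]],
    [[0.05, 0, 0], [0, 0, 0]],
    [[0.05, 0, 0], [0, 0, 0]],
    [[0.05, 0, 0], [0, 0, 0]],
    [[0.03, -0.01, 0], [0, 0, 0]]
  ]
}}

```text
t: 36.45
ee_pos: [0.5452, 0.3038, 0.2577]
tool_rot: [-179.8, 0.0, 90.0]
contact_force: [-0.4, -0.9, -4.7]
grip_width: 0.417
grip_force: 30.0
```

Call:
{"fn": "servo_tool", "kwargs": {
  "targets": [
    [[0.0142, -0.03, 0], [0, 0, 0]],
    [[0, -0.04, 0], [0, 0, 0]],
    [[0, -0.0196, 0], [0, 0, 0]],
    [[0, 0, 0.03], [0, 0, 0]],
    [[0, 0, 0.04], [0, 0, 0]],
    [[0, 0, 0.04], [0, 0, 0]],
    [[0, 0, 0.02], [0, 0, 0]],
    [[0, 0, 0.01], [0, 0, 0]],
    [[0, 0, 0], [0, 0, 0]],
    [[0, 0, 0], [0, 0, 0]]
  ]
}}

```text
t: 37.7
ee_pos: [0.4577, 0.3167, 0.1211]
tool_rot: [179.9, -0.1, 89.9]
contact_force: [0.1, 0.9, -3.4]
grip_width: 0.419
grip_force: 30.0
```

Call:
{"fn": "servo_tool", "kwargs": {
  "targets": [
    [[0, -0.001, 0.009], [0, 0, 0]],
    [[0, 0, 0.005], [0, 0, 0]],
    [[0, 0, 0.002], [0, 0, 0]],
    [[0, 0, 0.0005], [0, 0, 0]],
    [[0, 0, 0], [0, 0, 0]]
  ]
}}

```text
t: 38.33
ee_pos: [0.4559, 0.3164, 0.1044]
tool_rot: [180.0, -0.0, 89.9]
contact_force: [-2.3, -1.8, 5.5]
grip_width: 0.416
grip_force: 30.0
```

Touched down, so I'll release, rise, and check.

Call:
{"fn": "servo_tool", "kwargs": {
  "targets": [
    [[0, 0, 0], [0, 0, 0]],
    [[0, 0, 0], [0, 0, 0]],
    [[0, 0, 0], [0, 0, 0]],
    [[0, 0, -0.02], [0, 0, 0]],
    [[0, 0, -0.04], [0, 0, 0]],
    [[0, 0, -0.05], [0, 0, 0]],
    [[-0.04, 0, -0.04], [0, 0, 0]],
    [[-0.06, 0, -0.03], [0, 0, 0]],
    [[-0.06, 0, 0], [0, 0, 0]],
    [[-0.06, 0, 0], [0, 0, 0]]
  ],
  "gripper": 0.075
}}

```text
t: 39.58
ee_pos: [0.4554, 0.0986, 0.2815]
tool_rot: [179.9, 0.0, 90.0]
contact_force: [0.8, -0.5, -0.2]
grip_width: 0.797
grip_force: 0.0
```

Call:
{"fn": "servo_tool", "kwargs": {
  "targets": [
    [[-0.02, 0.02, 0], [0, 0, 0]],
    [[0, 0, 0], [0, 0, 0]]
  ]
}}

```text
t: 39.83
ee_pos: [0.4758, 0.0789, 0.2807]
tool_rot: [-180.0, -0.0, 89.8]
contact_force: [0.2, 0.9, 0.1]
grip_width: 0.801
grip_force: 0.0
```

Run:
```python
from h import *
f,K,E=grab('wrist');s,K2,E2=grab('scene');t,K3,E3=grab('side')
a=np.hstack([cv2.resize(s[170:330,120:500],(400,168),interpolation=3),cv2.resize(t[100:260,240:450],(220,168),interpolation=3),np.zeros((168,150,3),np.uint8)])
b=np.hstack([cv2.resize(f[40:280,230:430],(320,384),interpolation=3),cv2.resize(t[280:420,190:350],(450,384),interpolation=3)])
cv2.imwrite('pics/g7.png',np.vstack([a,b])[:,:,::-1]); print(pose()[:3,3])
```

```text
[0.47503013 0.08095473 0.2807785 ]
```

View pics/g7.png

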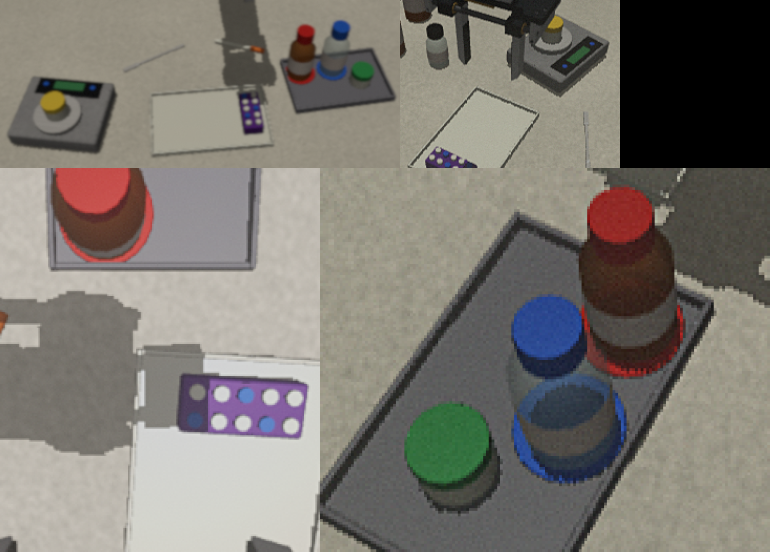

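Everything is in place and upright. I'll compare the cap positions with the start pictures and hand in if they match.

Run:
```python
from h import *
for n,b in (('scene',{'red':(172,6,(400,190,425,212)),'blue':(105,125,(434,188,456,206)),'grn':(50,80,(450,225,480,255))}),('side',{'red':(172,6,(280,285,312,312)),'blue':(105,125,(255,325,288,352)),'grn':(50,80,(215,360,255,400))})):
    f,K,E=grab(n);o=cv2.imread(f'pics/{n}0.png')[:,:,::-1].copy()
    for k,(lo,hi,box) in b.items():
        c=[np.argwhere(blob(im,lo,hi,box,120,50)).mean(0)[::-1] for im in (o,f)]
        q=[back([x],.15 if k!='grn' else .05,K,E)[0,:2] for x in c]; print(n,k,((q[1]-q[0])*1000).round(1))
print(state()['contact_force'],state()['t'])
```

```text
scene red [-0.5 -3. ]
scene blue [-0.3 -0.6]
scene grn [ 0.6 -0.4]
side red [-1.7 -2.2]
side blue [-0.7 -0.5]
side grn [0. 0.]
[ 0.66313542 -0.27619535 -1.03220359] 40.075
```

```bash
python3 -c "
from workcell import *
print(hand_in())"
```

```text
the job is handed in; nothing more can be done
None
```

The job is done and handed in at 40 s: the yellow jar is on the pan, about 2 mm from its middle, and both bottles are upright on their own discs, within about 3 mm of where they started; the green jar has not moved, and the vial rack was not touched.

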